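# Try the screw caps, tighten the loose ones and rack the jars

### The job

Unpack the two square stoneware jars and the tall green bottle from the wooden carrier and stand them upright on the board of the rack behind it, labels to the front. Some of their screw caps were left loose: before you lift each one out, try its cap by hand and, if it gives, screw it clockwise until it comes up firm against its stop, but do not force it any further. Let nothing tip over, and leave the cup, spoon, mug and glass where they are.

Things in the scene. Friction and masses are not known exactly. Their poses are not given: they have to be found in the camera images.
- jar_a: square white stoneware jar with a paper label on its front face and a ribbed round steel screw cap; like the other jar. Body 57x57 mm with rounded edges, 85 mm high, then a short neck under the cap; 115 mm high with the cap tight, 0.34 to 0.48 kg. Origin: centre of the underside, z up, -x out through the middle of the label. The carrier's walls keep it from turning (4 mm play)
- jar_b: square white stoneware jar with a paper label on its front face and a ribbed round steel screw cap; like the other jar. Body 57x57 mm with rounded edges, 85 mm high, then a short neck under the cap; 115 mm high with the cap tight, 0.34 to 0.48 kg. Origin: centre of the underside, z up, -x out through the middle of the label. The carrier's walls keep it from turning (4 mm play)
- bottle: tall square green bottle, top-heavy: round foot 39 mm in diameter, body 57x57 mm from 18 to 125 mm up, sloping shoulder, 23 mm neck, ribbed round steel screw cap; paper label on the front face; 190 mm high with the cap tight, 0.35 to 0.49 kg. Origin: centre of the underside, z up, -x out through the middle of the label. The carrier's walls keep it from turning (4 mm play); tips easily
- jar_a_captop (a point): centre of the top of one stoneware jar's cap: 115 mm above the foot when tight, 0.8 mm more per rad loose. Cap 51 mm in diameter, its side 24 mm high. Clockwise from above tightens; starts tight or up to 2.0 rad loose (its place tells nothing); takes 0.1 to 0.15 N m to turn, stops dead when tight: 0.25 to 0.7 N m is hand-tight. Axes of the jar, not of the cap
- jar_a_label (a point): centre of one stoneware jar's label, on the front face, 28.5 mm from the axis, 44 mm above the foot; axes of the jar
- jar_b_captop (a point): centre of the top of the other stoneware jar's cap: 115 mm above the foot when tight, 0.8 mm more per rad loose. Cap 51 mm in diameter, its side 24 mm high. Clockwise from above tightens; starts tight or up to 2.0 rad loose (its place tells nothing); takes 0.1 to 0.15 N m to turn, stops dead when tight: 0.25 to 0.7 N m is hand-tight. Axes of the jar, not of the cap
- jar_b_label (a point): centre of the other stoneware jar's label, on the front face, 28.5 mm from the axis, 44 mm above the foot; axes of the jar
- bottle_captop (a point): centre of the top of the tall bottle's cap: 190 mm above the foot when tight, 0.8 mm more per rad loose. Cap 33 mm in diameter, its side 26 mm high. Clockwise from above tightens; starts tight or up to 2.0 rad loose (its place tells nothing); takes 0.1 to 0.15 N m to turn, stops dead when tight: 0.25 to 0.7 N m is hand-tight. Axes of the bottle, not of the cap
- bottle_label (a point): centre of the tall bottle's label, on the front face, 28.5 mm from the axis, 75 mm above the foot; axes of the bottle
- carrier: fixed wooden bottle carrier, 341 mm long (y), 73 mm deep (x), with five square places 61x61 mm in a row, 67 mm apart; the jars and the bottle stand in the middle and end ones (y = -134, 0, 134 mm), labels to -x. Floor 6 mm above the worktop, long walls 48 mm high, ends 66 mm. Origin: centre of its underside
- rack: fixed wooden jar rack, 340 mm long (y), 100 mm deep (x), front to -x: a board (top 30 mm up) between two 12 mm cheeks 66 mm high, 80 mm at the back, with steel rails 8 mm thick along front and back, tops 54 mm above the worktop, 84 mm clear between them; 316 mm clear between the cheeks; open above. Origin: centre of its underside
- rack_board (a point): centre of the upper face of the rack's board, axes of the rack: x to the back, y along it, z up
- cup_white: white teacup, 95x120x62 mm, on the worktop; a bystander, origin at the centre of its underside
- teaspoon: teaspoon lying on the worktop, 130x27x11 mm; a bystander, origin at the centre of its underside
- mug_blue: blue mug, 82x112x94 mm; a bystander, origin at the centre of its underside
- beaker: clear drinking glass, 76 mm in diameter, 86 mm high; a bystander, origin at the centre of its underside

How it is judged:
By the outcome, as a careful person would: the job done as asked, in the order asked, and still so for the second after the job is handed in, with the robot touching nothing.
It also fails if it takes over 72 s, if anything falls off the work surface, if the arm or the gripper's body presses on something with over 40 N, if the wrist force passes 120 N, or if a joint passes its speed limit or range.

### The arm

A 6-joint arm with a two-finger parallel gripper is mounted at the origin on a cart in front of the work surface, level with it; the furniture and walls round the work are solid. World frame = base frame: x ahead of the robot, y to its left, z up, the work surface at z = 0. Lengths are in m, angles in rad, forces in N, time in s.
With the tool pointing down it reaches from about 0.325 to 1 m from the base axis. Payload 5.1 kg.
Tool frame: the origin (TCP) lies at the centre of the arm's flange, where the gripper is bolted on; the fingertips stand 173 mm ahead of it and the grasp point (between the pads) lies 155 mm ahead of it (ctrl.grip_point_offset is the distance from the TCP to the grasp point, in m); z points along the fingers, y is the line along which they close (so a half turn about z gives the same grasp; the last joint's range is limited). The gripper opens to 85 mm and grips with 20 to 120 N. Pads are 22 mm wide; open, the fingers measure 114 mm over their backs; the gripper's body (76 mm by 85 mm) begins 54 mm behind the grasp point. The pads swing forward as they close: fully open they stand 13 mm farther back than shut.
Start: joints at [1.179, 0.124, 1.65, -0, 1.367, -0.083], TCP at [0.198, 0.619, 0.405] pointing down, gripper open.
Joint ranges: [-2.61, 2.61], [-1.02, 2.33], [0.03, 2.71], [-1.35, 4.49], [0.32, 2.68], [-2.91, 2.91]. Speed limits (rad/s): [2.57, 2.57, 3.14, 3.14, 3.14, 3.14].

### API

Orientations are given as a rotation vector (axis times angle).
In Python, from station import ctrl gives the robot as it stands.
- The arm moves only by the shell command python3 -m creep 'ROWS' [OPENING]. ROWS is JSON, a list of rows, each a list of 4 numbers: the shift along the tool's x, y, z in units of 25 mm (1.0 is 25 mm), then the turn about the tool's z in units of 6 degrees (1.0 is 6 degrees). In form: [[x, y, z, twist], ...]. A call has exactly 8 rows; each row shifts and turns the commanded pose from where the row before left it, along the tool's axes as they then stand; what a row does not reach is not made up. A row lasts 1/12 s, in which the tool goes at most 41.7 mm and 7.16 degrees, less where a joint would pass 70% of its speed; a pose out of reach is approached as far as the arm can. A call is refused whole if a number of a shift passes 1 or a number of a turn 1, either way. A call with a gripper value outside its range is refused whole. OPENING is the opening, from -1 (shut) to 1 (fully open), set as the call begins (- or left out, the last holds). The fingers move at their own pace and stop on an object; the grip force is fixed at half the most. Time passes only in rows, so rows that do not move let the fingers close, or fill a call up. It gives the time, the measured TCP pose, the force, the opening and the grip force at its end, in the units of the state.
- ctrl.state(): the state, without advancing time (a new reading comes with each control period).
- ctrl.read_camera(name): name is "side" or "top" or "wrist"; returns the picture (384x512x3 uint8, red, green, blue); there is no depth.
- ctrl.get_calibration(name): a dict with "K" (3x3 intrinsics, pixels), "cam_to_world" (4x4, takes a point from camera to world coordinates); the wrist camera has in their place "hand_eye" (4x4, takes a point from camera to tool coordinates, whose origin is the TCP and whose axes are the flange's). Camera axes: x right, y down, z forward; pixel columns grow to the right and rows downward; lengths in m; the calibration is good to about 2 mm. The wrist camera is an equidistant fisheye: a pixel r from the principal point sees the ray r / f radians off the axis. A picture is of the moment at which its call begins: read the wrist's pose just before it. get_calibration takes no time and is no camera call.
- ctrl.finish_job(): hands the job in; it is judged then, once.
Trained networks look in the newest picture that a camera, given by its name, has taken for a name from the list of things; names that differ only in an ending like _2 or _b are one class to them, and where a whole thing is asked for, a point or a joint stands for the part that bears it (a point fixed in the world has none). Each returns a list of dicts, best first, with "conf" (0 to 1); they miss things now and then, are a little off and sometimes report something else, mostly with a low value. They report only what shows in the picture. A call takes as long as a camera call.
- ctrl.look_for(camera, name): "point" ([row, column] in pixels, amid what is visible of it).
- ctrl.masks_of(camera, name): "mask" (384x512 bool, what is visible of it) and "point" ([row, column] in pixels, amid what is visible of it).
The state is a dict: "time_s": time; "qpos": joint angles; "joint_vel": joint speeds; "tau": joint torques, N m; "eef_pos": TCP position; "tool_rot": TCP orientation; "force": force on the tool from outside, world axes, zero at the start; "wrist_torque": the same for the moment, N m; "opening": opening from 0.0 (shut) to 1.0 (fully open); "grip_force": force on a finger pad.
Only numpy, scipy, OpenCV 4.12 (cv2) and the standard library are available. Lean on these libraries where they do the work, as an engineer would, in place of code of your own. Each camera call takes 0.05 s, during which the arm holds its last target. There are 200 camera calls.

## Working session

There is one attempt and no reset: what is moved stays moved. The work goes in short steps, Python scripts to look and compute and a shell command to move; the robot and the scene stay as the last step left them, time stands still between calls to the robot, and variables do not carry over. Pictures are saved under pics/ and viewed, at most 10 in all, crops included, and the job is handed in when it is done.

```bash
ls; mkdir -p pics
python3 - <<'E'
from station import ctrl
import cv2,numpy as np
s=ctrl.state();print(s)
for c in("side","top"):
    im=ctrl.read_camera(c);cv2.imwrite(f"pics/{c}0.png",im[:,:,::-1])
    k=ctrl.get_calibration(c);print(c,np.round(k["K"],1).tolist(),np.round(k["cam_to_world"],4).tolist())
    for n in["carrier","rack","rack_board","jar_a_captop","bottle_captop","jar_a_label","bottle_label","cup_white","mug_blue","beaker","teaspoon"]:
        print(n,[(np.round(d["point"]).tolist(),round(d["conf"],2)) for d in ctrl.look_for(c,n)][:4])
print(ctrl.get_calibration("wrist"))
a=cv2.imread("pics/side0.png");b=cv2.imread("pics/top0.png")
cv2.imwrite("pics/both.png",cv2.resize(np.vstack([b,a]),None,fx=.78,fy=.78))
E
```

```text
pics
{'time_s': 0.0, 'qpos': array([ 1.17942166e+00,  1.24513885e-01,  1.65167245e+00, -2.16844539e-05,
        1.36749399e+00, -8.26042512e-02]), 'joint_vel': array([-1.32197477e-03,  1.92066884e-06, -1.37697313e-03,  4.60404873e-04,
        1.18244743e-03,  5.30563930e-05]), 'tau': array([-2.59302878e-04, -4.23596799e+01, -3.65450299e+01, -5.57357373e-05,
        6.83068880e-03,  7.51836012e-06]), 'eef_pos': array([0.19746431, 0.61901982, 0.40344787]), 'tool_rot': array([-0.48301174, -3.1037629 ,  0.003195  ]), 'force': array([-0.64376322, -0.52902321,  0.25207531]), 'wrist_torque': array([-0.03702654, -0.00853693, -0.00932152]), 'grip_force': 0.0, 'opening': 0.9969295329694083}
side [[410.8, 0.0, 257.1], [0.0, 410.8, 189.0], [0.0, 0.0, 1.0]] [[-0.9988, 0.0336, -0.0348, 0.5747], [0.0482, 0.6339, -0.7719, 1.0772], [-0.0039, -0.7727, -0.6348, 1.0866], [0.0, 0.0, 0.0, 1.0]]
carrier [([228.0, 275.0], 0.73), ([170.0, 274.0], 0.39)]
rack [([198.0, 235.0], 0.74), ([209.0, 272.0], 0.61)]
rack_board [([195.0, 236.0], 0.77)]
jar_a_captop []
bottle_captop []
jar_a_label [([170.0, 272.0], 0.6)
[... 685 characters left out ...]
25.0], 0.88)]
bottle_label [([212.0, 242.0], 0.7)]
cup_white [([238.0, 145.0], 0.87)]
mug_blue [([207.0, 378.0], 0.78)]
beaker [([162.0, 364.0], 0.58)]
teaspoon [([256.0, 203.0], 0.73)]
{'K': array([[297.31863964,   0.        , 255.45572435],
       [  0.        , 297.31863964, 192.22269511],
       [  0.        ,   0.        ,   1.        ]]), 'hand_eye': array([[-7.53101318e-04, -9.58709022e-01, -2.84387840e-01,
         7.20120775e-02],
       [ 9.99999706e-01, -6.81480733e-04, -3.50786341e-04,
         2.27572693e-04],
       [ 1.42497196e-04, -2.84388021e-01,  9.58709254e-01,
         3.12030908e-02],
       [ 0.00000000e+00,  0.00000000e+00,  0.00000000e+00,
         1.00000000e+00]])}
```

View pics/top0.png

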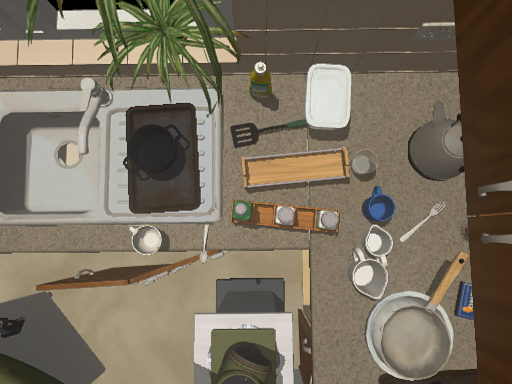

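View pics/side0.png

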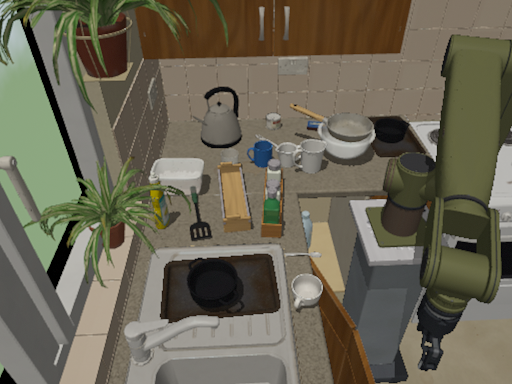

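The top view shows the carrier at rows 200–230, cols 232–340 (bottle on the left at (210,242), jars at (215,286) and (219,329)). The rack is behind it at rows 148–188, cols 242–349. The mug (207,380) and beaker (162,364) lie to the right, with the cup and spoon to the left. I'll crop this to measure the corners.

```bash
cat > h.py <<'E'
from station import ctrl
import cv2,numpy as np
from scipy.spatial.transform import Rotation as R
def bp(c,rc,z):
    k=ctrl.get_calibration(c);T=k["cam_to_world"];K=k["K"]
    d=T[:3,:3]@np.linalg.inv(K)@np.array([rc[1],rc[0],1.]);o=T[:3,3]
    return o+d*(z-o[2])/d[2]
def prj(c,p):
    k=ctrl.get_calibration(c);T=k["cam_to_world"];q=k["K"]@(T[:3,:3].T@(np.array(p)-T[:3,3]))
    return q[1]/q[2],q[0]/q[2]
E
python3 - <<'E'
from h import *
a=cv2.imread("pics/top0.png")[140:240,225:385]
cv2.imwrite("pics/crop.png",cv2.resize(a,None,fx=5,fy=5,interpolation=cv2.INTER_CUBIC))
for n in["rack","carrier","bottle_captop","jar_a_captop"]:
  for d in ctrl.masks_of("top",n):
    m=d["mask"].astype(np.uint8);r=cv2.minAreaRect(np.argwhere(m)[:,::-1].astype(np.float32));print(n,d["conf"],d["point"],m.sum(),r,cv2.boxPoints(r).round(1).tolist())
E
```

```text
rack 0.96 [169.0, 293.8] 3259 ((295.1435852050781, 167.93565368652344), (32.338706970214844, 107.36449432373047), 84.2894058227539) [[240.10000610351562, 157.1999969482422], [347.0, 146.5], [350.20001220703125, 178.6999969482422], [243.3000030517578, 189.39999389648438]]
carrier 0.7 [215.6, 277.6] 1300 ((284.5098876953125, 215.9010009765625), (107.66302490234375, 22.985361099243164), 5.710593223571777) [[229.8000030517578, 222.0], [232.10000610351562, 199.10000610351562], [339.20001220703125, 209.8000030517578], [336.8999938964844, 232.6999969482422]]
jar_a_captop 0.56 [218.8, 329.4] 249 ((329.5000305175781, 219.00003051757812), (16.26345443725586, 17.677669525146484), 45.0) [[317.5, 219.5], [330.0, 207.0], [341.5, 218.5], [329.0, 231.0]]
```

View pics/crop.png

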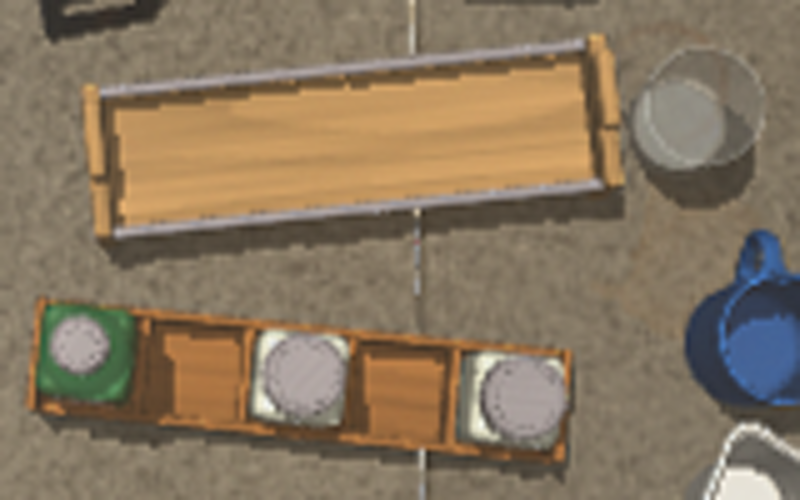

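Run:
```python
from h import *
f=lambda u,v,z:bp("top",(140+v/5-.4,225+u/5-.4),z)
P=lambda n,*a:print(n,np.round(f(*a),4))
B=f(80,344,.196);M=f(305,375,.121);J=f(525,397,.121)
print(B,M,J,"dist",np.linalg.norm((B-M)[:2]),np.linalg.norm((J-M)[:2]))
d=(B-J);print("carrier yaw",np.degrees(np.arctan2(-d[0],d[1])))
c=[f(*p,.066) for p in((42,297),(572,350),(565,460),(32,410))];print("carrier corners",np.round(c,4).tolist(),np.mean(c,0))
print([np.degrees(np.arctan2(-(a-b)[0],(a-b)[1])) for a,b in((c[0],c[1]),(c[3],c[2]))])
r=[f(*p,.054) for p in((105,93),(588,42),(607,186),(115,236))];print("rack",np.round(r,4).tolist(),np.mean(r,0))
print([np.degrees(np.arctan2(-(a-b)[0],(a-b)[1])) for a,b in((r[0],r[1]),(r[3],r[2]))])
P("beaker top",705,108,.086);P("mug",765,345,.094)
s=ctrl.state();print(R.from_rotvec(s["tool_rot"]).as_matrix().round(3))
```

```text
[ 0.47668278 -0.00632152  0.196     ] [ 0.46062851 -0.13851172  0.121     ] [ 0.44574887 -0.27088455  0.121     ] dist 0.13316151375170482 0.1332064939449215
carrier yaw -6.669001133076645
carrier corners [[0.5144, 0.0238, 0.066], [0.4766, -0.3107, 0.066], [0.4076, -0.3041, 0.066], [0.443, 0.0305, 0.066]] [ 0.46038776 -0.14013742  0.066     ]
[np.float64(-6.435836816432524), np.float64(-6.036857742737111)]
rack [[0.6471, -0.0169, 0.054], [0.6765, -0.3298, 0.054], [0.5823, -0.3389, 0.054], [0.554, -0.0225, 0.054]] [ 0.61497882 -0.17702428  0.054     ]
[np.float64(5.3644817976018055), np.float64(5.115961701709674)]
beaker top [ 0.6268 -0.3953  0.086 ]
mug [ 0.4768 -0.4245  0.094 ]
[[-0.953  0.304  0.   ]
 [ 0.304  0.953  0.   ]
 [ 0.     0.    -1.   ]]
```

```bash
python3 -m creep '[[0,0,0,-0.983],[0,0,0,-0.983],[0,0,0,-0.984],[-0.35,-1,0,0],[-0.35,-1,0,0],[-0.35,-1,0,0],[-0.35,-1,0,0],[-0.35,-1,0,0]]' 1
python3 -m creep '[[-0.35,-1,0,0],[-0.35,-1,0,0],[-0.35,-1,0,0],[-0.35,-1,0,0],[-0.35,-1,0,0],[-0.35,-1,0,0],[-0.35,-1,0,0],[-0.35,-1,0,0]]'
python3 -m creep '[[-0.35,-1,0,0],[-0.35,-1,0,0],[-0.35,-1,0,0],[-0.35,-1,0,0],[-0.35,-1,0,0],[-0.35,-1,0,0],[-0.35,-1,0,0],[-0.35,-1,0,0]]'
python3 -m creep '[[-0.35,-1,0,0],[-0.35,-1,0,0],[-0.35,-1,0,0],[-0.35,-1,0,0],[-0.35,-1,0,0],[-0.35,-1,0,0],[-0.35,-1,0,0],[-0.35,-1,0,0]]'
python3 -m creep '[[-0.25,-1,0,0],[0,-0.3,0,0],[0,0,0,0],[0,0,0,0],[0,0,0,0],[0,0,0,0],[0,0,0,0],[0,0,0,0]]'
cat >> h.py <<'E'
def pose():
    s=ctrl.state();Rm=R.from_rotvec(s["tool_rot"]).as_matrix();return s,s["eef_pos"],Rm
def a_deg(Rm): return np.degrees(np.arctan2(-Rm[0,1],Rm[1,1]))
def wbp(rc,z,p,Rm):
    k=ctrl.get_calibration("wrist");K=k["K"];H=k["hand_eye"]
    u=np.array([rc[1]-K[0,2],rc[0]-K[1,2]]);r=np.hypot(*u);t=r/K[0,0]
    d=np.r_[u/max(r,1e-9)*np.sin(t),np.cos(t)]
    d=Rm@H[:3,:3]@d;o=p+Rm@H[:3,3];return o+d*(z-o[2])/d[2]
def go(x,y,z):  # units along tool axes to TCP target
    s,p,Rm=pose();d=Rm.T@(np.array([x,y,z])-p)/.025
    print("t",round(s["time_s"],2),"pos",p.round(4),"a",round(a_deg(Rm),2),"units",d.round(2));return d
E
python3 - <<'E'
from h import *
s,p,Rm=pose();im=ctrl.read_camera("wrist");cv2.imwrite("pics/w1.png",im[:,:,::-1])
print(s["time_s"],p,a_deg(Rm),s["force"],s["wrist_torque"])
for n,z in(("jar_a_captop",.121),("bottle_captop",.196)):
  for d in ctrl.masks_of("wrist",n):
    (c,r)=cv2.minEnclosingCircle(np.argwhere(d["mask"])[:,::-1].astype(np.float32)); print(n,round(d["conf"],2),d["point"],c,r,wbp((c[1],c[0]),z,p,Rm))
E
```

```text
time_s: 2.07
eef_pos: [0.2415, 0.4931, 0.4047]
tool_rot: [-0.001, 3.141, 0.0]
force: [-0.4, 0.7, 0.3]
opening: 0.997
grip_force: 0.0
time_s: 2.73
eef_pos: [0.3114, 0.293, 0.4049]
tool_rot: [-0.001, 3.141, 0.0]
force: [0.7, 0.0, -0.6]
opening: 1.003
grip_force: 0.0
time_s: 3.4
eef_pos: [0.3814, 0.093, 0.405]
tool_rot: [-0.0, 3.141, 0.0]
force: [0.7, 0.7, -0.2]
opening: 0.999
grip_force: 0.0
time_s: 4.07
eef_pos: [0.4515, -0.1071, 0.4049]
tool_rot: [0.0, 3.141, -0.0]
force: [0.5, 0.9, -0.1]
opening: 1.002
grip_force: 0.0
time_s: 4.73
eef_pos: [0.4576, -0.1375, 0.4049]
tool_rot: [-0.002, 3.141, -0.0]
force: [0.7, -0.1, 0.1]
opening: 0.998
grip_force: 0.0
4.7333 [ 0.45757181 -0.13745693  0.40486768] 0.07749013673150816 [ 0.68301877 -0.14607488  0.08736141] [-0.04300667 -0.00230562 -0.04022012]
jar_a_captop 0.6 [175.5, 123.0] (120.30000305175781, 175.5) 28.084613800048828 [ 0.44439562 -0.26415377  0.121     ]
bottle_captop 0.61 [237.2, 423.5] (422.0045471191406, 235.8072509765625) 24.52055549621582 [ 0.47192316 -0.0141766   0.196     ]
```

View pics/w1.png

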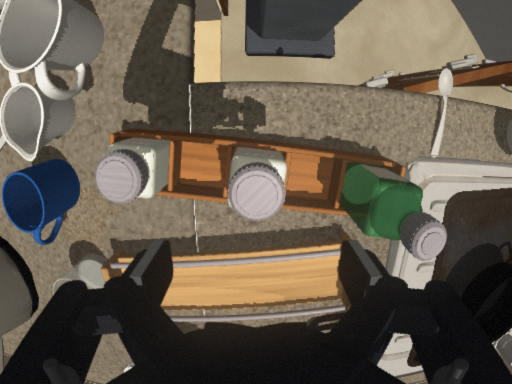

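The wrist view shows the cap faces at (row 193, col 258) for the middle jar, (177,121) for the right jar and (240,428) for the bottle. Fingers and rack are below them.

Run:
```python
from h import *
s,p,Rm=pose()
for rc,z in(((193,258),.121),((177,121),.121),((240,428.5),.196)): print(wbp(rc,z,p,Rm).round(4))
m=wbp((193,258),.121,p,Rm);print(m)
go(.4605,-.138,.121+.148)
```

```text
[ 0.4614 -0.1356  0.121 ]
[ 0.4458 -0.2639  0.121 ]
[ 0.4759 -0.0076  0.196 ]
[ 0.46136144 -0.13558803  0.121     ]
t 4.88 pos [ 0.4576 -0.1379  0.4048] a 0.04 units [-0.11 -0.01  5.43]
```

```bash
python3 -m creep '[[-0.12,0,1,0],[0,0,1,0],[0,0,1,0],[0,0,1,0],[0,0,0.8,0],[0,0,0.4,0],[0,0,0.23,0],[0,0,0,0]]' 1
python3 -m creep '[[0,0,0,0],[0,0,0,0],[0,0,0,0],[0,0,0,0],[0,0,0,0],[0,0,0,0],[0,0,0,0],[0,0,0,0]]' -1
python3 - <<'E'
from h import *
s,p,Rm=pose();print(p,s["force"],s["wrist_torque"],s["opening"],s["grip_force"])
cv2.imwrite("pics/w2.png",ctrl.read_camera("wrist")[:,:,::-1])
E
```

```text
time_s: 5.55
eef_pos: [0.4605, -0.1381, 0.2681]
tool_rot: [0.0, -3.14, -0.001]
force: [0.5, 0.6, 0.4]
opening: 1.0
grip_force: 0.0
time_s: 6.22
eef_pos: [0.4614, -0.1382, 0.2711]
tool_rot: [-0.0, 3.139, -0.0]
force: [0.1, 2.9, 6.1]
opening: 0.568
grip_force: 61.8
[ 0.46139029 -0.13822744  0.27112083] [0.10274828 2.88281312 6.10247021] [ 0.41747476  0.1774058  -0.00812316] 0.5678707586249626 61.82634450495243
```

View pics/w2.png

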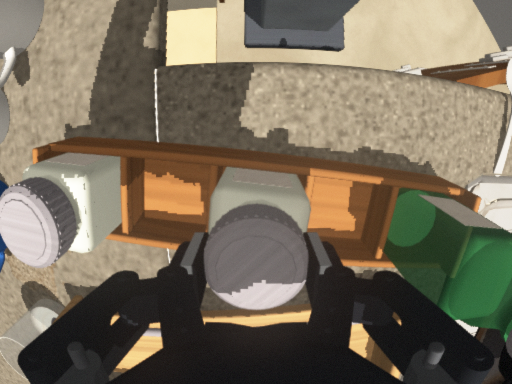

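The pads hold the cap of the middle jar (opening 0.57, 62 N), closing at col 205–310. Next I try the cap gently.

```bash
cat > t.py <<'E'
from h import *
s,p,Rm=pose();print("t",round(s["time_s"],2),p.round(4),"a",round(a_deg(Rm),2),"F",s["force"].round(1),"T",s["wrist_torque"].round(3),"op",round(s["opening"],3),"q6",round(s["qpos"][5],3))
E
python3 -m creep '[[0,0,-0.1,0.25],[0,0,0,0.25],[0,0,0,0.25],[0,0,0,0.25],[0,0,0,0.25],[0,0,0,0.25],[0,0,0,0.25],[0,0,0,0.25]]' >/dev/null; python3 t.py
```

```text
t 6.93 [ 0.4606 -0.138   0.2714] a -12.04 F [ 0.6  0.6 -3. ] T [ 0.199 -0.084  0.14 ] op 0.567 q6 -1.764
```

```bash
cat > ok.py <<'E'
# prints state; succeeds while the cap still turns easily
from h import *
import sys
s,p,Rm=pose();T=s["wrist_torque"];print("t",round(s["time_s"],2),"a",round(a_deg(Rm),2),"Tz",T[2].round(3),"F",s["force"].round(1),"z",p[2].round(4))
sys.exit(abs(T[2])>.2)
E
python3 -m creep '[[0,0,0,0.0625],[0,0,0,0.0625],[0,0,0,0.0625],[0,0,0,0.0625],[0,0,0,0.0625],[0,0,0,0.0625],[0,0,0,0.0625],[0,0,0,0.0625]]' >/dev/null; python3 ok.py &&
python3 -m creep '[[0,0,0,0.0625],[0,0,0,0.0625],[0,0,0,0.0625],[0,0,0,0.0625],[0,0,0,0.0625],[0,0,0,0.0625],[0,0,0,0.0625],[0,0,0,0.0625]]' >/dev/null; python3 ok.py
```

```text
t 7.6 a -15.03 Tz 0.201 F [-1.   1.8 -2.1] z 0.2714
t 7.6 a -15.03 Tz 0.201 F [-1.   1.8 -2.1] z 0.2714True
True
```

```bash
python3 -m creep '[[0,0,0,0.0625],[0,0,0,0.0625],[0,0,0,0.0625],[0,0,0,0.0625],[0,0,0,0.0625],[0,0,0,0.0625],[0,0,0,0.0625],[0,0,0,0.0625]]' >/dev/null; python3 ok.py; python3 -c "
from h import *
print([ctrl.state()['wrist_torque'][2].round(3) for _ in range(3)])"
```

```text
t 8.27 a -18.03 Tz 0.175 F [ 0.5  3.9 -3.5] z 0.2714
[np.float64(0.175), np.float64(0.175), np.float64(0.175)]False
```

```bash
sed -i 's/>.2)/>.24)/' ok.py
python3 -m creep '[[0,0,0,0.083],[0,0,0,0.083],[0,0,0,0.083],[0,0,0,0.083],[0,0,0,0.083],[0,0,0,0.083],[0,0,0,0.083],[0,0,0,0.083]]' >/dev/null; python3 ok.py &&
python3 -m creep '[[0,0,0,0.083],[0,0,0,0.083],[0,0,0,0.083],[0,0,0,0.083],[0,0,0,0.083],[0,0,0,0.083],[0,0,0,0.083],[0,0,0,0.083]]' >/dev/null && python3 ok.py &&
python3 -m creep '[[0,0,0,0.083],[0,0,0,0.083],[0,0,0,0.083],[0,0,0,0.083],[0,0,0,0.083],[0,0,0,0.083],[0,0,0,0.083],[0,0,0,0.083]]' >/dev/null && python3 ok.py
```

```text
t 8.93 a -22.03 Tz 0.146 F [ 0.1  3.8 -3.9] z 0.2714False
```

```bash
sed -i 's/sys.exit(\(.*\))$/sys.exit(int(\1))/' ok.py
python3 -m creep '[[0,0,0,0.083],[0,0,0,0.083],[0,0,0,0.083],[0,0,0,0.083],[0,0,0,0.083],[0,0,0,0.083],[0,0,0,0.083],[0,0,0,0.083]]' >/dev/null; python3 ok.py &&
python3 -m creep '[[0,0,0,0.083],[0,0,0,0.083],[0,0,0,0.083],[0,0,0,0.083],[0,0,0,0.083],[0,0,0,0.083],[0,0,0,0.083],[0,0,0,0.083]]' >/dev/null && python3 ok.py &&
python3 -m creep '[[0,0,0,0.083],[0,0,0,0.083],[0,0,0,0.083],[0,0,0,0.083],[0,0,0,0.083],[0,0,0,0.083],[0,0,0,0.083],[0,0,0,0.083]]' >/dev/null && python3 ok.py &&
python3 -m creep '[[0,0,0,0.083],[0,0,0,0.083],[0,0,0,0.083],[0,0,0,0.083],[0,0,0,0.083],[0,0,0,0.083],[0,0,0,0.083],[0,0,0,0.083]]' >/dev/null && python3 ok.py
```

```text
t 9.6 a -26.01 Tz 0.131 F [ 0.1  3.2 -3.7] z 0.2714
t 10.27 a -29.99 Tz 0.098 F [ 1.4  3.9 -4.6] z 0.2714
t 10.93 a -33.98 Tz 0.188 F [ 1.3  3.4 -5.9] z 0.2714
t 11.6 a -37.96 Tz 0.162 F [ 0.5  2.7 -5.9] z 0.2714
```

```bash
python3 -m creep '[[0,0,0.008,0.083],[0,0,0.008,0.083],[0,0,0.008,0.083],[0,0,0.008,0.083],[0,0,0.008,0.083],[0,0,0.008,0.083],[0,0,0.008,0.083],[0,0,0.008,0.083]]' >/dev/null; python3 ok.py &&
python3 -m creep '[[0,0,0,0.083],[0,0,0,0.083],[0,0,0,0.083],[0,0,0,0.083],[0,0,0,0.083],[0,0,0,0.083],[0,0,0,0.083],[0,0,0,0.083]]' >/dev/null && python3 ok.py &&
python3 -m creep '[[0,0,0,0.083],[0,0,0,0.083],[0,0,0,0.083],[0,0,0,0.083],[0,0,0,0.083],[0,0,0,0.083],[0,0,0,0.083],[0,0,0,0.083]]' >/dev/null && python3 ok.py &&
python3 -m creep '[[0,0,0,0.083],[0,0,0,0.083],[0,0,0,0.083],[0,0,0,0.083],[0,0,0,0.083],[0,0,0,0.083],[0,0,0,0.083],[0,0,0,0.083]]' >/dev/null && python3 ok.py
```

```text
t 12.27 a -41.95 Tz 0.045 F [-0.5  5.4  3.4] z 0.2709
t 12.93 a -45.93 Tz 0.179 F [0.  5.3 2. ] z 0.2709
t 13.6 a -49.91 Tz 0.18 F [-0.3  4.9  1.9] z 0.2709
t 14.27 a -53.9 Tz 0.116 F [-1.   5.2  1.5] z 0.2708
```

```bash
python3 -m creep '[[0,0,0,0.083],[0,0,0,0.083],[0,0,0,0.083],[0,0,0,0.083],[0,0,0,0.083],[0,0,0,0.083],[0,0,0,0.083],[0,0,0,0.083]]' >/dev/null; python3 ok.py &&
python3 -m creep '[[0,0,0,0.083],[0,0,0,0.083],[0,0,0,0.083],[0,0,0,0.083],[0,0,0,0.083],[0,0,0,0.083],[0,0,0,0.083],[0,0,0,0.083]]' >/dev/null && python3 ok.py &&
python3 -m creep '[[0,0,0,0.083],[0,0,0,0.083],[0,0,0,0.083],[0,0,0,0.083],[0,0,0,0.083],[0,0,0,0.083],[0,0,0,0.083],[0,0,0,0.083]]' >/dev/null && python3 ok.py &&
python3 -m creep '[[0,0,0,0.083],[0,0,0,0.083],[0,0,0,0.083],[0,0,0,0.083],[0,0,0,0.083],[0,0,0,0.083],[0,0,0,0.083],[0,0,0,0.083]]' >/dev/null && python3 ok.py
```

```text
t 14.93 a -57.8 Tz 0.634 F [0.3 6.5 1.4] z 0.2708
```

The middle cap is loose and now firm at 0.63 N m. I back off the wind-up, lift, then turn the label to the rack.

```bash
python3 -m creep '[[0,0,0,-0.17],[0,0,0,-0.17],[0,0,0,-0.17],[0,0,0,-0.17],[0,0,-0.3,0],[0,0,-0.6,0],[0,0,-1,0],[0,0,-1,0]]' >/dev/null; python3 ok.py
python3 -m creep '[[0,0,-1,0],[0,0,-0.6,-0.65],[0,0,0,-0.65],[0,0,0,-0.65],[0,0,0,0],[0,0,0,0],[0,0,0,0],[0,0,0,0]]' >/dev/null; python3 t.py
python3 - <<'E'
from h import *
go(.615,-.177,.34)
cv2.imwrite("pics/s1.png",ctrl.read_camera("side")[120:270,180:340,::-1])
s,p,Rm=pose();im=ctrl.read_camera("wrist");cv2.imwrite("pics/w3.png",im[:,:,::-1])
a=cv2.resize(cv2.imread("pics/s1.png"),(512,480));cv2.imwrite("pics/v1.png",cv2.resize(np.hstack([a,cv2.resize(cv2.imread("pics/w3.png"),(640,480))]),(800,334)))
E
```

```text
t 15.6 a -53.78 Tz -0.053 F [ 1.6 -1.1 -4. ] z 0.3414
t 16.27 [ 0.4605 -0.1383  0.3817] a -42.12 F [ 0.4 -0.2 -4.8] T [0.025 0.028 0.001] op 0.569 q6 -1.239
t 16.27 pos [ 0.4605 -0.1383  0.3817] a -42.12 units [-5.62  3.    1.66]
```

View pics/v1.png

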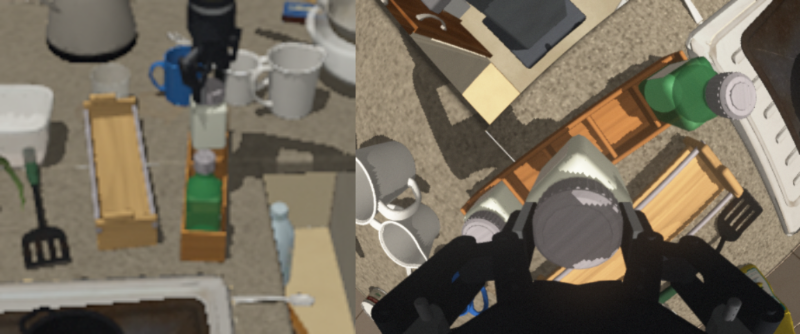

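The jar hangs upright from its cap above the carrier, clear of the walls, with the rack behind it. I move it over the rack and lower.

```bash
python3 -m creep '[[-0.4,0.2,0,0],[-0.8,0.43,0,0],[-0.9,0.48,0,0],[-0.9,0.48,0,0],[-0.9,0.48,0,0],[-0.9,0.48,0,0],[-0.6,0.33,0,0],[-0.22,0.12,0,0]]' >/dev/null; python3 t.py
python3 -m creep '[[0,0,0.6,0],[0,0,0.8,0],[0,0,0.8,0],[0,0,0.5,0],[0,0,0.3,0],[0,0,0.2,0],[0,0,0.1,0],[0,0,0.1,0]]' >/dev/null; python3 t.py
```

```text
t 17.03 [ 0.6172 -0.1772  0.3817] a -42.07 F [-0.8  0.6 -4.5] T [0.139 0.058 0.014] op 0.566 q6 -1.2
t 17.7 [ 0.6154 -0.1767  0.2982] a -42.06 F [ 0.4  0.5 -5. ] T [-0.043  0.028 -0.033] op 0.57 q6 -1.2
```

```bash
python3 -m creep '[[0,0,0.03,0],[0,0,0.03,0],[0,0,0.03,0],[0,0,0,0],[0,0,0,0],[0,0,0,0],[0,0,0,0],[0,0,0,0]]' >/dev/null; python3 t.py
```

```text
t 18.37 [ 0.6153 -0.1767  0.2952] a -42.05 F [ 0.7  0.4 -4.9] T [ 0.01   0.062 -0.009] op 0.571 q6 -1.2
```

```bash
python3 -m creep '[[0,0,0.03,0],[0,0,0.03,0],[0,0,0.03,0],[0,0,0,0],[0,0,0,0],[0,0,0,0],[0,0,0,0],[0,0,0,0]]' >/dev/null; python3 t.py
```

```text
t 19.03 [ 0.6158 -0.1767  0.2944] a -42.05 F [0.8 3.1 6.6] T [ 0.236  0.067 -0.02 ] op 0.564 q6 -1.2
```

```bash
python3 -m creep '[[0,0,-0.03,0],[0,0,0,0],[0,0,0,0],[0,0,0,0],[0,0,-0.2,0],[0,0,-0.6,0],[0,0,-1,0],[0,0,-1,0]]' 1 ; python3 t.py
python3 -m creep '[[0.16,-0.45,0,0],[0.35,-1,0,0],[0.35,-1,0,0],[0.35,-1,0,0],[0.35,-1,0,0],[0.35,-1,0,0],[0.35,-1,0,0],[0.3,-0.84,0,0]]' >/dev/null
python3 - <<'E'
from h import *
go(.4455,-.269,.271)
im=ctrl.read_camera("top");cv2.imwrite("pics/t2.png",cv2.resize(im[130:250,220:380,::-1],None,fx=5,fy=5,interpolation=cv2.INTER_CUBIC))
print([(d["point"],d["conf"]) for d in ctrl.look_for("top","jar_a_label")])
E
```

```text
time_s: 19.7
eef_pos: [0.615, -0.1766, 0.3646]
tool_rot: [-1.127, -2.931, 0.0]
force: [-0.2, -0.1, 0.8]
opening: 1.001
grip_force: 0.0
t 19.7 [ 0.615  -0.1766  0.3646] a -42.05 F [-0.2 -0.1  0.8] T [ 0.035 -0.021  0.014] op 1.001 q6 -1.2
t 20.37 pos [ 0.444  -0.2697  0.3647] a -42.07 units [-0.02  0.06  3.75]
[([213.4, 318.9], 0.45)]
```

View pics/t2.png

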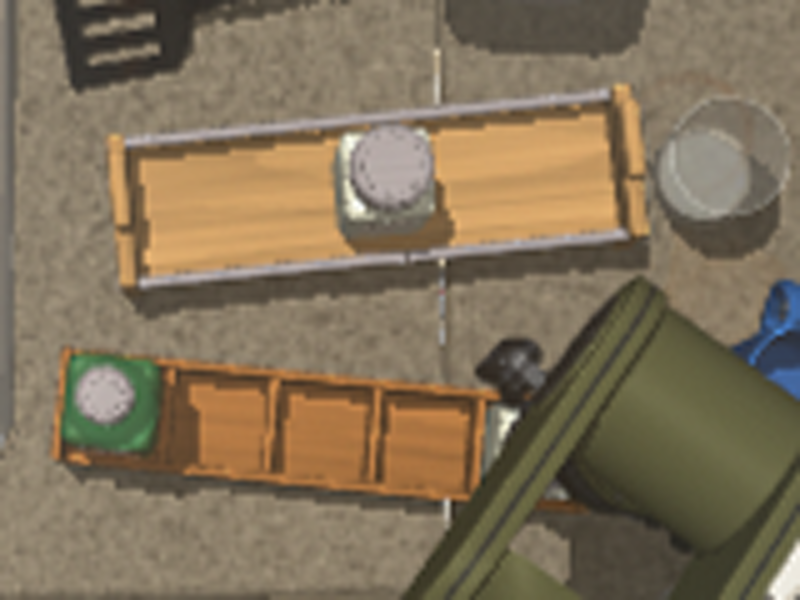

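The middle jar stands between the rails at about (row 180, col 388 of the crop), square to the rack. Next is the right jar.

```bash
python3 -m creep '[[-0.02,0.06,0.8,0],[0,0,1,0],[0,0,1,0],[0,0,0.6,0],[0,0,0.32,0],[0,0,0,0],[0,0,0,0],[0,0,0,0]]' >/dev/null
python3 t.py
python3 -m creep '[[0,0,0,0],[0,0,0,0],[0,0,0,0],[0,0,0,0],[0,0,0,0],[0,0,0,0],[0,0,0,0],[0,0,0,0]]' -1 > /dev/null
python3 t.py
python3 -m creep '[[0,0,0,0.07],[0,0,0,0.07],[0,0,0,0.07],[0,0,0,0.07],[0,0,0,0.07],[0,0,0,0.07],[0,0,0,0.07],[0,0,0,0.07]]' >/dev/null; python3 ok.py
```

```text
t 21.13 [ 0.4478 -0.2686  0.2724] a -42.04 F [0.  0.4 0.1] T [ 0.014  0.025 -0.03 ] op 1.004 q6 -1.48
t 21.8 [ 0.4472 -0.2689  0.272 ] a -42.05 F [-1.8 -2.   5.5] T [-0.091  0.348  0.023] op 0.569 q6 -1.48
t 22.47 a -45.39 Tz 0.36 F [-2.5 -0.2  6.4] z 0.2719
```

```bash
python3 -m creep '[[0,0,0,0.04],[0,0,0,0.04],[0,0,0,0],[0,0,0,0],[0,0,0,0],[0,0,0,0],[0,0,0,0],[0,0,0,0]]' >/dev/null; python3 ok.py
```

```text
t 23.13 a -45.81 Tz 0.378 F [-2.4  0.4  6.4] z 0.2719
```

```bash
python3 -m creep '[[0,0,-0.06,0],[0,0,0,0.045],[0,0,0,0.045],[0,0,0,0.045],[0,0,0,0],[0,0,0,0],[0,0,0,0],[0,0,0,0]]' >/dev/null; python3 ok.py
```

```text
t 23.8 a -46.69 Tz 0.381 F [-0.8 -1.6 -0. ] z 0.2721
```

```bash
python3 -m creep '[[0,0,0,0.045],[0,0,0,0.045],[0,0,0,0.045],[0,0,0,0.045],[0,0,0,0.045],[0,0,0,0],[0,0,0,0],[0,0,0,0]]' >/dev/null; python3 ok.py
```

```text
t 24.47 a -48.03 Tz 0.772 F [ 0.6 -2.7 -0.6] z 0.2721
```

```bash
python3 -m creep '[[0,0,0,-0.18],[0,0,0,-0.18],[0,0,0,-0.18],[0,0,0,-0.18],[0,0,-0.3,0],[0,0,-0.6,0],[0,0,-1,0],[0,0,-1,0]]' >/dev/null; python3 ok.py
python3 -m creep '[[0,0,-1,-0.4],[0,0,-0.6,-0.65],[0,0,0,-0.65],[0,0,0,-0.25],[0,0,0,0],[0,0,0,0],[0,0,0,0],[0,0,0,0]]' >/dev/null; python3 t.py
python3 - <<'E'
from h import *
go(.624,-.271,.34)
E
```

```text
t 25.13 a -43.75 Tz -0.049 F [ 0.7 -0.4 -3.9] z 0.3431
t 25.8 [ 0.4468 -0.2681  0.3839] a -32.06 F [-0.1 -0.1 -4.7] T [ 0.006  0.028 -0.022] op 0.571 q6 -1.655
t 25.8 pos [ 0.4468 -0.2681  0.3839] a -32.06 units [-6.07  3.66  1.74]
```

```bash
python3 -m creep '[[-0.4,0.24,0,0],[-0.85,0.51,0,0],[-0.95,0.57,0,0],[-1,0.6,0,0],[-1,0.6,0,0],[-0.95,0.57,0,0],[-0.65,0.4,0,0],[-0.27,0.17,0,0]]' >/dev/null; python3 t.py
python3 -m creep '[[0,0,0.6,0],[0,0,0.9,0],[0,0,0.9,0],[0,0,0.6,0],[0,0,0.3,0],[0,0,0.1,0],[0,0,0.04,0],[0,0,0,0]]' >/dev/null; python3 t.py
python3 -m creep '[[0,0,0.04,0],[0,0,0.04,0],[0,0,0.03,0],[0,0,0,0],[0,0,0,0],[0,0,0,0],[0,0,0,0],[0,0,0,0]]' >/dev/null; python3 t.py
```

```text
t 26.47 [ 0.627  -0.2708  0.3837] a -31.97 F [-0.5  0.1 -3.9] T [ 0.085  0.17  -0.029] op 0.573 q6 -1.499
t 27.13 [ 0.6244 -0.2715  0.2998] a -32.05 F [-0.9 -0.5 -3.5] T [0.036 0.    0.036] op 0.568 q6 -1.501
t 27.8 [ 0.6243 -0.2713  0.2962] a -32.03 F [-0.8 -0.5 -2.7] T [-0.044  0.077  0.001] op 0.568 q6 -1.501
```

```bash
python3 -m creep '[[0,0,0.03,0],[0,0,0.03,0],[0,0,0,0],[0,0,0,0],[0,0,0,0],[0,0,0,0],[0,0,0,0],[0,0,0,0]]' >/dev/null; python3 t.py
python3 -m creep '[[0,0,-0.02,0],[0,0,0,0],[0,0,0,0],[0,0,0,0],[0,0,-0.2,0],[0,0,-0.9,0],[0,0,-1,0],[0,0,-1,0]]' 1 >/dev/null; python3 t.py
python3 -m creep '[[0.4,0.2,-0.8,0],[0.97,0.53,-0.3,0],[0.97,0.53,0,0],[0.97,0.53,0,0],[0.97,0.53,0,0],[0.97,0.53,0,0],[0.97,0.53,0,0],[0.97,0.53,0,0]]' >/dev/null
python3 -m creep '[[0.97,0.53,0,0],[0.97,0.53,0,0],[0.97,0.53,0,0],[0.5,0.37,0,0],[0,0,0,0],[0,0,0,0],[0,0,0,0],[0,0,0,0]]' >/dev/null
python3 - <<'E'
from h import *
go(.4765,-.0065,.346)
s,p,Rm=pose();im=ctrl.read_camera("wrist")
t=ctrl.read_camera("top");t=cv2.resize(t[130:250,220:380,::-1],(512,384),interpolation=cv2.INTER_CUBIC)
cv2.imwrite("pics/v2.png",cv2.resize(np.hstack([im[:,:,::-1],t]),(800,300)))
for d in ctrl.masks_of("wrist","bottle_captop"):
    print(d["conf"],d["point"],wbp(d["point"],.196,p,Rm))
E
```

```text
t 28.47 [ 0.6245 -0.2716  0.2961] a -32.04 F [-2.3 -0.3  5.8] T [-0.019  0.419 -0.013] op 0.565 q6 -1.5
t 29.13 [ 0.624  -0.2711  0.3726] a -32.03 F [-0.2  0.1  0.5] T [ 0.024 -0.039 -0.033] op 1.002 q6 -1.5
t 30.47 pos [ 0.4778 -0.007   0.4   ] a -32.09 units [ 0.05 -0.01  2.16]
0.94 [217.8, 259.7] [ 0.47578211 -0.00242257  0.196     ]
0.71 [6.9, 434.8] [0.41528383 0.17190698 0.196     ]
0.52 [280.9, 259.1] [ 0.51549012 -0.02752714  0.196     ]
```

View pics/v2.png

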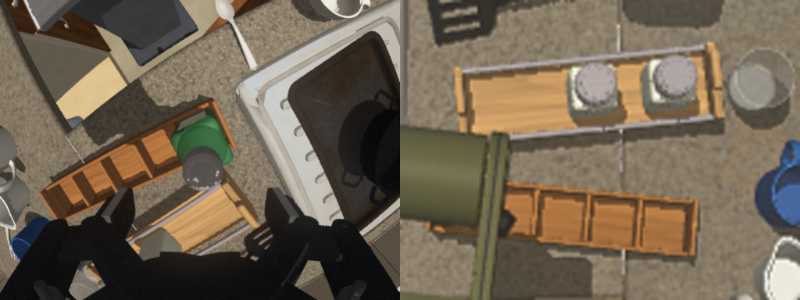

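Both jars stand square in the rack, the wrist camera is over the bottle, and its cap is centred between the fingers. The stop turned out stiff (about 0.3 N m per degree), so I use 2° calls on the bottle.

```bash
sed -i 's/>.24/>.22/' ok.py
python3 -m creep '[[0.05,0,0.5,0],[0,0,0.8,0],[0,0,0.5,0],[0,0,0.26,0],[0,0,0.1,0],[0,0,0,0],[0,0,0,0],[0,0,0,0]]' >/dev/null
python3 t.py
python3 -m creep '[[0,0,0,0],[0,0,0,0],[0,0,0,0],[0,0,0,0],[0,0,0,0],[0,0,0,0],[0,0,0,0],[0,0,0,0]]' -1 > /dev/null
python3 t.py
python3 -m creep '[[0,0,-0.04,0.042],[0,0,0,0.042],[0,0,0,0.042],[0,0,0,0.042],[0,0,0,0.042],[0,0,0,0.042],[0,0,0,0.042],[0,0,0,0.042]]' >/dev/null; python3 ok.py &&
python3 -m creep '[[0,0,0,0.042],[0,0,0,0.042],[0,0,0,0.042],[0,0,0,0.042],[0,0,0,0.042],[0,0,0,0.042],[0,0,0,0.042],[0,0,0,0.042]]' >/dev/null && python3 ok.py
```

```text
t 31.28 [ 0.4767 -0.0056  0.3469] a -32.03 F [0.5 0.5 0.5] T [-0.011  0.001 -0.015] op 0.997 q6 -1.136
t 31.95 [ 0.4765 -0.0056  0.3465] a -32.03 F [-0.6  0.9  2.7] T [ 0.179 -0.086  0.012] op 0.36 q6 -1.136
t 32.62 a -34.06 Tz 0.115 F [ 0.5  1.  -0.1] z 0.3466
t 33.28 a -36.09 Tz 0.11 F [ 0.7 -0.7 -4. ] z 0.3466
```

```bash
python3 -m creep '[[0,0,0.02,0.042],[0,0,0.02,0.042],[0,0,0,0.042],[0,0,0,0.042],[0,0,0,0.042],[0,0,0,0.042],[0,0,0,0.042],[0,0,0,0.042]]' >/dev/null; python3 ok.py &&
python3 -m creep '[[0,0,0,0.042],[0,0,0,0.042],[0,0,0,0.042],[0,0,0,0.042],[0,0,0,0.042],[0,0,0,0.042],[0,0,0,0.042],[0,0,0,0.042]]' >/dev/null && python3 ok.py &&
python3 -m creep '[[0,0,0,0.042],[0,0,0,0.042],[0,0,0,0.042],[0,0,0,0.042],[0,0,0,0.042],[0,0,0,0.042],[0,0,0,0.042],[0,0,0,0.042]]' >/dev/null && python3 ok.py &&
python3 -m creep '[[0,0,0,0.042],[0,0,0,0.042],[0,0,0,0.042],[0,0,0,0.042],[0,0,0,0.042],[0,0,0,0.042],[0,0,0,0.042],[0,0,0,0.042]]' >/dev/null && python3 ok.py
```

```text
t 33.95 a -38.1 Tz 0.12 F [-0.3  1.1  3.7] z 0.3464
t 34.62 a -40.12 Tz 0.112 F [-0.5  0.5  5.1] z 0.3464
t 35.28 a -42.14 Tz 0.101 F [-0.   2.   5.4] z 0.3464
t 35.95 a -44.15 Tz 0.041 F [0.1 0.3 5.6] z 0.3463
```

```bash
python3 -m creep '[[0,0,-0.02,0.044],[0,0,0,0.044],[0,0,0,0.044],[0,0,0,0.044],[0,0,0,0.044],[0,0,0,0.044],[0,0,0,0.044],[0,0,0,0.044]]' >/dev/null; python3 ok.py &&
python3 -m creep '[[0,0,0,0.044],[0,0,0,0.044],[0,0,0,0.044],[0,0,0,0.044],[0,0,0,0.044],[0,0,0,0.044],[0,0,0,0.044],[0,0,0,0.044]]' >/dev/null && python3 ok.py &&
python3 -m creep '[[0,0,0,0.044],[0,0,0,0.044],[0,0,0,0.044],[0,0,0,0.044],[0,0,0,0.044],[0,0,0,0.044],[0,0,0,0.044],[0,0,0,0.044]]' >/dev/null && python3 ok.py &&
python3 -m creep '[[0,0,0,0.044],[0,0,0,0.044],[0,0,0,0.044],[0,0,0,0.044],[0,0,0,0.044],[0,0,0,0.044],[0,0,0,0.044],[0,0,0,0.044]]' >/dev/null && python3 ok.py &&
python3 -m creep '[[0,0,0,0.044],[0,0,0,0.044],[0,0,0,0.044],[0,0,0,0.044],[0,0,0,0.044],[0,0,0,0.044],[0,0,0,0.044],[0,0,0,0.044]]' >/dev/null && python3 ok.py &&
python3 -m creep '[[0,0,0,0.044],[0,0,0,0.044],[0,0,0,0.044],[0,0,0,0.044],[0,0,0,0.044],[0,0,0,0.044],[0,0,0,0.044],[0,0,0,0.044]]' >/dev/null && python3 ok.py
```

```text
t 36.62 a -46.27 Tz 0.086 F [1.3 0.4 2.4] z 0.3463
t 37.28 a -48.38 Tz 0.068 F [1.6 1.7 2.8] z 0.3463
t 37.95 a -50.49 Tz 0.125 F [0.3 0.9 1.8] z 0.3463
t 38.62 a -52.6 Tz 0.162 F [0.  1.  0.7] z 0.3463
t 39.28 a -54.72 Tz 0.084 F [0.8 1.3 1.2] z 0.3463
t 39.95 a -56.83 Tz 0.125 F [1.2 1.  0.4] z 0.3463
```

```bash
python3 ok.py &&
python3 -m creep '[[0,0,0,0.044],[0,0,0,0.044],[0,0,0,0.044],[0,0,0,0.044],[0,0,0,0.044],[0,0,0,0.044],[0,0,0,0.044],[0,0,0,0.044]]' >/dev/null && python3 ok.py &&
python3 -m creep '[[0,0,0,0.044],[0,0,0,0.044],[0,0,0,0.044],[0,0,0,0.044],[0,0,0,0.044],[0,0,0,0.044],[0,0,0,0.044],[0,0,0,0.044]]' >/dev/null && python3 ok.py &&
python3 -m creep '[[0,0,0,0.044],[0,0,0,0.044],[0,0,0,0.044],[0,0,0,0.044],[0,0,0,0.044],[0,0,0,0.044],[0,0,0,0.044],[0,0,0,0.044]]' >/dev/null && python3 ok.py &&
python3 -m creep '[[0,0,0,0.044],[0,0,0,0.044],[0,0,0,0.044],[0,0,0,0.044],[0,0,0,0.044],[0,0,0,0.044],[0,0,0,0.044],[0,0,0,0.044]]' >/dev/null && python3 ok.py &&
python3 -m creep '[[0,0,0,0.044],[0,0,0,0.044],[0,0,0,0.044],[0,0,0,0.044],[0,0,0,0.044],[0,0,0,0.044],[0,0,0,0.044],[0,0,0,0.044]]' >/dev/null && python3 ok.py &&
python3 -m creep '[[0,0,0,0.044],[0,0,0,0.044],[0,0,0,0.044],[0,0,0,0.044],[0,0,0,0.044],[0,0,0,0.044],[0,0,0,0.044],[0,0,0,0.044]]' >/dev/null && python3 ok.py
```

```text
t 39.95 a -56.83 Tz 0.125 F [1.2 1.  0.4] z 0.3463
t 40.62 a -58.94 Tz 0.143 F [ 0.3  0.8 -1.7] z 0.3462
t 41.28 a -61.05 Tz 0.135 F [ 0.4  1.  -2. ] z 0.3462
t 41.95 a -63.16 Tz 0.065 F [ 0.6  1.  -3.2] z 0.3462
t 42.62 a -65.28 Tz 0.113 F [ 0.3  0.9 -4.2] z 0.3462
t 43.28 a -67.38 Tz 0.115 F [ 0.6  1.  -4.9] z 0.3463
t 43.95 a -69.5 Tz 0.054 F [-0.7  1.5 -5. ] z 0.3463
```

```bash
python3 ok.py >/dev/null &&
python3 -m creep '[[0,0,0.02,0.044],[0,0,0.015,0.044],[0,0,0,0.044],[0,0,0,0.044],[0,0,0,0.044],[0,0,0,0.044],[0,0,0,0.044],[0,0,0,0.044]]' >/dev/null && python3 ok.py &&
python3 -m creep '[[0,0,0,0.044],[0,0,0,0.044],[0,0,0,0.044],[0,0,0,0.044],[0,0,0,0.044],[0,0,0,0.044],[0,0,0,0.044],[0,0,0,0.044]]' >/dev/null && python3 ok.py &&
python3 -m creep '[[0,0,0,0.044],[0,0,0,0.044],[0,0,0,0.044],[0,0,0,0.044],[0,0,0,0.044],[0,0,0,0.044],[0,0,0,0.044],[0,0,0,0.044]]' >/dev/null && python3 ok.py &&
python3 -m creep '[[0,0,0,0.044],[0,0,0,0.044],[0,0,0,0.044],[0,0,0,0.044],[0,0,0,0.044],[0,0,0,0.044],[0,0,0,0.044],[0,0,0,0.044]]' >/dev/null && python3 ok.py &&
python3 -m creep '[[0,0,0,0.044],[0,0,0,0.044],[0,0,0,0.044],[0,0,0,0.044],[0,0,0,0.044],[0,0,0,0.044],[0,0,0,0.044],[0,0,0,0.044]]' >/dev/null && python3 ok.py &&
python3 -m creep '[[0,0,0,0.044],[0,0,0,0.044],[0,0,0,0.044],[0,0,0,0.044],[0,0,0,0.044],[0,0,0,0.044],[0,0,0,0.044],[0,0,0,0.044]]' >/dev/null && python3 ok.py
```

```text
t 44.62 a -71.61 Tz 0.117 F [-1.2  0.3  2.6] z 0.3461
t 45.28 a -73.72 Tz 0.155 F [-2.1  1.5  5.7] z 0.346
t 45.95 a -75.83 Tz 0.116 F [-1.4  1.2  4.7] z 0.346
t 46.62 a -77.94 Tz 0.124 F [-1.9  0.6  4.4] z 0.346
t 47.28 a -80.06 Tz 0.092 F [-1.2  1.5  5.2] z 0.3459
t 47.95 a -82.17 Tz 0.06 F [-1.2  0.5  5.6] z 0.3459
```

```bash
python3 ok.py >/dev/null &&
python3 -m creep '[[0,0,0,0.044],[0,0,0,0.044],[0,0,0,0.044],[0,0,0,0.044],[0,0,0,0.044],[0,0,0,0.044],[0,0,0,0.044],[0,0,0,0.044]]' >/dev/null && python3 ok.py &&
python3 -m creep '[[0,0,0,0.044],[0,0,0,0.044],[0,0,0,0.044],[0,0,0,0.044],[0,0,0,0.044],[0,0,0,0.044],[0,0,0,0.044],[0,0,0,0.044]]' >/dev/null && python3 ok.py &&
python3 -m creep '[[0,0,0,0.044],[0,0,0,0.044],[0,0,0,0.044],[0,0,0,0.044],[0,0,0,0.044],[0,0,0,0.044],[0,0,0,0.044],[0,0,0,0.044]]' >/dev/null && python3 ok.py &&
python3 -m creep '[[0,0,0,0.044],[0,0,0,0.044],[0,0,0,0.044],[0,0,0,0.044],[0,0,0,0.044],[0,0,0,0.044],[0,0,0,0.044],[0,0,0,0.044]]' >/dev/null && python3 ok.py
```

```text
t 48.62 a -84.28 Tz 0.021 F [-0.8  0.7  5. ] z 0.3459
t 49.28 a -86.39 Tz 0.068 F [-0.6  1.   5.1] z 0.3459
t 49.95 a -88.51 Tz 0.138 F [-1.   2.1  5.5] z 0.3458
t 50.62 a -90.62 Tz 0.091 F [-0.4  1.6  5.4] z 0.3458
```

```bash
python3 ok.py >/dev/null &&
python3 -m creep '[[0,0,-0.015,0.05],[0,0,0,0.05],[0,0,0,0.05],[0,0,0,0.05],[0,0,0,0.05],[0,0,0,0.05],[0,0,0,0.05],[0,0,0,0.05]]' >/dev/null && python3 ok.py &&
python3 -m creep '[[0,0,0,0.05],[0,0,0,0.05],[0,0,0,0.05],[0,0,0,0.05],[0,0,0,0.05],[0,0,0,0.05],[0,0,0,0.05],[0,0,0,0.05]]' >/dev/null && python3 ok.py &&
python3 -m creep '[[0,0,0,0.05],[0,0,0,0.05],[0,0,0,0.05],[0,0,0,0.05],[0,0,0,0.05],[0,0,0,0.05],[0,0,0,0.05],[0,0,0,0.05]]' >/dev/null && python3 ok.py &&
python3 -m creep '[[0,0,0,0.05],[0,0,0,0.05],[0,0,0,0.05],[0,0,0,0.05],[0,0,0,0.05],[0,0,0,0.05],[0,0,0,0.05],[0,0,0,0.05]]' >/dev/null && python3 ok.py &&
python3 -m creep '[[0,0,0,0.05],[0,0,0,0.05],[0,0,0,0.05],[0,0,0,0.05],[0,0,0,0.05],[0,0,0,0.05],[0,0,0,0.05],[0,0,0,0.05]]' >/dev/null && python3 ok.py &&
python3 -m creep '[[0,0,0,0.05],[0,0,0,0.05],[0,0,0,0.05],[0,0,0,0.05],[0,0,0,0.05],[0,0,0,0.05],[0,0,0,0.05],[0,0,0,0.05]]' >/dev/null && python3 ok.py
```

```text
t 51.28 a -93.02 Tz 0.08 F [0.5 1.7 2.4] z 0.3458
t 51.95 a -95.43 Tz 0.051 F [0.7 1.7 2.1] z 0.3458
t 52.62 a -97.83 Tz 0.105 F [-0.7  1.5  1.2] z 0.3457
t 53.28 a -100.22 Tz 0.085 F [1.1 1.  0.8] z 0.3457
t 53.95 a -102.6 Tz 0.28 F [ 0.5  1.8 -1.1] z 0.3457
```

```bash
python3 -m creep '[[0,0,0,0.04],[0,0,0,0.04],[0,0,0,0.02],[0,0,0,0],[0,0,0,0],[0,0,0,0],[0,0,0,0],[0,0,0,0]]' >/dev/null; python3 ok.py
```

```text
t 54.62 a -103.19 Tz 0.436 F [-0.3  2.2 -0.6] z 0.3457
```

The bottle's cap is firm at 0.44 N m. Next I lift the bottle.

```bash
python3 -m creep '[[0,0,0,-0.17],[0,0,0,-0.17],[0,0,0,-0.17],[0,0,0,-0.14],[0,0,-0.3,0],[0,0,-0.6,0],[0,0,-1,0],[0,0,-1,0]]' >/dev/null; python3 ok.py
python3 -m creep '[[0,0,-1,-0.4],[0,0,-0.5,-0.65],[0,0,-0.1,-0.65],[0,0,0,-0.25],[0,0,0,0],[0,0,0,0],[0,0,0,0],[0,0,0,0]]' >/dev/null; python3 t.py
python3 - <<'E'
from h import *
go(.607,-.082,.37)
E
```

```text
t 55.28 a -99.31 Tz -0.0 F [ 1.4  0.6 -4.6] z 0.4178
t 55.95 [ 0.4762 -0.0057  0.4578] a -87.62 F [-0.2 -0.2 -4.9] T [ 0.062  0.022 -0.029] op 0.359 q6 -0.166
t 55.95 pos [ 0.4762 -0.0057  0.4578] a -87.62 units [-3.27  5.1   3.51]
```

```bash
python3 -m creep '[[-0.2,0.3,0,0],[-0.45,0.7,0,0],[-0.6,0.94,0,0],[-0.62,0.97,0,0],[-0.6,0.94,0,0],[-0.45,0.7,0,0],[-0.25,0.39,0,0],[-0.1,0.16,0,0]]' >/dev/null; python3 t.py
python3 -m creep '[[0,0,0.4,0],[0,0,0.8,0],[0,0,0.9,0],[0,0,0.7,0],[0,0,0.35,0],[0,0,0.17,0],[0,0,0.08,0],[0,0,0,0]]' >/dev/null; python3 t.py
python3 -m creep '[[0,0,0.04,0],[0,0,0.04,0],[0,0,0.03,0],[0,0,0,0],[0,0,0,0],[0,0,0,0],[0,0,0,0],[0,0,0,0]]' >/dev/null; python3 t.py
```

```text
t 56.62 [ 0.6086 -0.0831  0.4574] a -87.66 F [-0.3 -0.3 -3.8] T [-0.008  0.267 -0.042] op 0.355 q6 -0.264
t 57.28 [ 0.6071 -0.0817  0.374 ] a -87.58 F [-0.4  0.2 -3.8] T [0.016 0.057 0.011] op 0.359 q6 -0.264
t 57.95 [ 0.6071 -0.082   0.3706] a -87.59 F [ 0.2 -0.2 -4. ] T [-0.031  0.014 -0.054] op 0.359 q6 -0.264
```

```bash
python3 -m creep '[[0,0,0.02,0],[0,0,0.02,0],[0,0,0.01,0],[0,0,0,0],[0,0,0,0],[0,0,0,0],[0,0,0,0],[0,0,0,0]]' >/dev/null; python3 t.py
```

```text
t 58.62 [ 0.6072 -0.082   0.3697] a -87.59 F [ 0.9  0.  -2.2] T [ 0.01  -0.013  0.079] op 0.358 q6 -0.264
```

```bash
python3 -m creep '[[0,0,0.02,0],[0,0,0,0],[0,0,0,0],[0,0,0,0],[0,0,0,0],[0,0,0,0],[0,0,0,0],[0,0,0,0]]' >/dev/null; python3 t.py
python3 -m creep '[[0,0,0,0],[0,0,0,0],[0,0,0,0],[0,0,0,0],[0,0,0,0],[0,0,0,0],[0,0,-0.2,0],[0,0,-0.5,0]]' 1 >/dev/null; python3 t.py
python3 -m creep '[[0,0,-0.8,0],[0,0,-1,0],[0,0,-1,0],[0,-0.5,0,0],[0,-1,0,0],[0,-1,0,0],[0,-1,0,0],[0,-0.5,0,0]]' >/dev/null; python3 t.py
python3 - <<'E'
from h import *
w=ctrl.read_camera("wrist");t=ctrl.read_camera("top");s=ctrl.read_camera("side")
f=lambda i:cv2.resize(i[:,:,::-1],(512,384),interpolation=cv2.INTER_CUBIC)
cv2.imwrite("pics/v3.png",cv2.resize(np.hstack([f(s[120:270,180:380]),f(t[130:250,220:380])]),(800,300)))
E
```

```text
t 59.28 [ 0.6073 -0.082   0.3696] a -87.59 F [ 0.2 -0.   3. ] T [0.03  0.049 0.03 ] op 0.358 q6 -0.264
t 59.95 [ 0.6066 -0.0818  0.3847] a -87.59 F [-0.4  0.5  0.6] T [ 0.051 -0.011  0.021] op 1.003 q6 -0.264
t 60.62 [ 0.5053 -0.0861  0.458 ] a -87.61 F [0.6 0.  0.2] T [-0.049 -0.012 -0.017] op 1.0 q6 -0.315
```

View pics/v3.png

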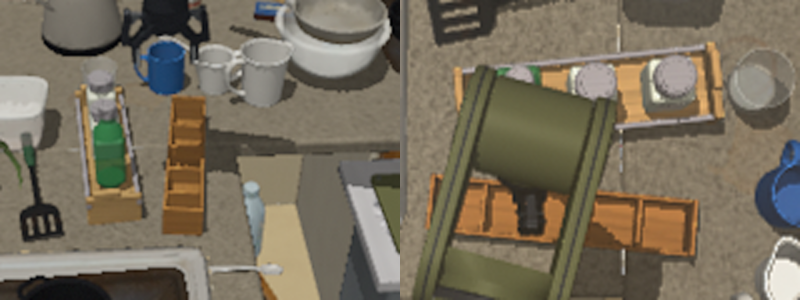

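The side view shows the bottle upright at the near end of the rack with the jars behind it, and the carrier empty. The top view shows both jars square between the rails, the mug and glass where they were, and the gripper clear. I'm handing the job in.

```bash
python3 -c "
from station import ctrl
print(ctrl.finish_job())"
```

```text
the job is handed in; nothing more can be done
None
```

I handed the job in with both jars and the bottle standing upright on the rack and the labels turned to match its front (inferred from the turns, not seen close up): the middle jar's cap (0.63 N m) and the bottle's (0.44 N m) were loose and are now firm, but while trying the right jar's cap, already tight, I briefly reached 0.77 N m, just over the 0.7 limit.

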